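# Pump the bar clamp onto a glued amber block and hold the pressure

## Robot

A 7-joint arm with a two-finger parallel gripper is mounted at the origin on the work surface. World frame = base frame: x ahead of the robot, y to its left, z up, the work surface at z = 0. Lengths are in mm, angles in rad, forces in N, time in s.
With the tool pointing down it reaches from about 425 to 950 mm from the base axis. Payload 16.7 kg.
Tool frame: the origin (TCP) lies midway between the tips of the shut fingers; the grasp point (between the pads) lies behind it (arm.tcp_to_grasp is the z of the grasp point in the tool frame, in mm); z points along the fingers, y is the line along which they close (so a half turn about z gives the same grasp; the last joint's range is limited). The gripper opens to 94 mm and grips with 3 to 60 N. Pads are 16 mm wide; open, the fingers measure 119 mm over their backs; the gripper's body (75 mm by 177 mm) begins 78 mm behind the grasp point.
Start: joints at [-1.339, 0.426, 0.074, 1.606, -0.034, 1.111, -0.067], TCP at [251.5, 626.356, 205.467] pointing down, gripper open.
Joint ranges: [-2.85, 2.85], [-0.5, 2.14], [-1.23, 1.37], [0.21, 2.46], [-1.02, 4.16], [0.16, 2.05], [-2.73, 2.73]. Speed limits (rad/s): [1.89, 1.89, 2.39, 2.39, 3.01, 3.01, 3.01].

## Interface

Orientations are given as a unit quaternion [w, x, y, z].
In Python, from workcell import arm gives the robot as it stands.
- The arm moves only by the tool servo_tool, never from a script. Its argument "moves" is a list of rows, each an object with "linear": the shift along the world's x, y, z in mm, a list of three; "delta_rot": the turn, a rotation vector about the world's x, y, z in degrees, a list of three; "fingers": the closure, from -1 (fully open) to 1 (shut). In form: [{"linear": [x, y, z], "delta_rot": [rx, ry, rz], "fingers": fingers}, ...]. A call has 1 to 10 rows; each row shifts and turns the commanded pose from where the row before left it; what a row does not reach is not made up. A row lasts 1/8 s, in which the tool goes at most 62.5 mm and 10.7 degrees, less where a joint would pass 70% of its speed; a pose out of reach is approached as far as the arm can. A call with a gripper value outside its range is refused whole. The fingers move at their own pace and stop on an object; "newtons" is the grip in N (left out, the last holds). Time passes only in rows, so rows that do not move let the fingers close. It gives the time, the measured TCP pose, the force, the opening and the grip force at its end, in the units of the state.
- arm.get_obs(): the state, without advancing time (a new reading comes with each control period).
- arm.snapshot(name): name is "side" or "top" or "wrist"; returns (picture, depth): 420x560x3 uint8, red, green, blue; 420x560 float32, mm along the optical axis (not along the pixel's ray), 0 where there is no reading.
- arm.camera_params(name): a dict with "fx", "fy", "cx", "cy" (pixels), "xyz" and "rotation" of the camera in the world. Camera axes: x right, y down, z forward; pixel columns grow to the right and rows downward; lengths in mm; the calibration is good to about 2 mm. A picture is of the moment at which its call begins: read the wrist's pose just before it. camera_params takes no time and is no camera call; for the wrist camera it gives the pose at the moment of the call.
- arm.sign_off(): hands the job in; it is judged then, once.
The state is a dict: "t": time; "qpos": joint angles; "dq": joint speeds; "joint_efforts": joint torques, N m; "tool_pos": TCP position; "tool_rot": TCP orientation; "wrist_force": force on the tool from outside, world axes, zero at the start; "wrist_torque": the same for the moment, N m; "width": finger opening in mm; "grasp_force": force on a finger pad.
Only numpy, scipy, OpenCV 4.12 (cv2) and the standard library are available. Lean on these libraries where they do the work, as an engineer would, in place of code of your own. Each camera call takes 0.05 s, during which the arm holds its last target. There are 200 camera calls.

## Task

Stand the freshly glued amber-and-walnut block on the clamp's bed between the two jaws, one half facing each jaw, and let go of it. Then pump the clamp's trigger towards its grip, letting it spring back between strokes and never pushing the far jaw by hand, until the orange spring pad presses the block against the fixed jaw with its spring about half pushed in, not to its stop, so that the brittle amber is not crushed. Finish while still squeezing the trigger to hold that pressure, and leave the jar, the screwdriver and the amber nugget where they are.

Things in the scene. Friction and masses are not known exactly. Their poses are not given: they have to be found in the camera images.
- clamp: One-hand bar clamp fixed upside down on the bench. Origin on the bench below the grip; x runs from grip to far jaw, z up. Along x (mm): grey grip -18 to 0 and orange trigger 30 to 42 (each 30 wide, tops 112 high) over a grey housing 48 wide, 62 high; grey fixed jaw 80 to 96 (top 78 high); bed of two rails, 46 wide, top 45 high, to 210. The steel bar sticks out behind, to -110, 25 to 43 high.
- grip_mid (a point): Midway between the outer faces of grip and released trigger, 90 mm above the bench. Together they measure 60 mm along the clamp's x, 44 mm with the trigger fully in; a gripper from above, closing along the clamp's x, can squeeze them. Fingertips must stay above the housing (62 mm).
- trigger_face (a point): Centre of the trigger's outer face (the face to push, looking along the clamp's +x), 90 mm above the bench; moves with the trigger.
- bed_end (a point): Foot of the fixed jaw's face on the top of the bed, on the clamp's centre line, 45 mm above the bench. Seated, the block stands on the bed from here towards the far jaw.
- pad: Orange spring pad on the far jaw, a plate 44 mm wide, 34 mm high, 10 mm thick, facing the fixed jaw (clamp's -x). Its origin is not on the pad (184 mm along the clamp's -x from the face, at bench height): use pad_face.
- far_jaw: Grey far jaw behind the pad, carried by the bar: 16 mm thick, 46 mm wide, top 83 mm above the bench. Its origin is not on it (it lies at the clamp's origin moved with the bar); its inner face is 22 mm behind the resting pad face.
- pad_face (a point): Centre of the spring pad's face, 65 mm above the bench. At the start it is 62 to 88 mm from the fixed jaw's face; the bed between them is free.
- paddle: Orange trigger paddle, 12 mm thick, 30 mm wide. Its origin lies at the clamp's origin moved with the trigger; use trigger_face.
- trigger (a joint): Trigger travel towards the grip (clamp's -x) in m: 0 let go, 0.016 fully in; a spring of 2 to 4 N returns it. A ratchet (teeth every 5 mm) makes bar and far jaw follow each inward stroke 1 : 1 after up to 5 mm of free play, so a full stroke brings the jaw 10 to 17 mm on; on the way back the jaw stays.
- bar (a joint): Travel of bar and far jaw towards the fixed jaw (clamp's -x) in m, 0 to 0.026 at the start. Free pad face to fixed jaw = 0.088 m minus this. About 4 N of friction holds it when the trigger is let go: a larger clamping force lasts only while the trigger is squeezed.
- spring (a joint): How far the pad is pushed back into the far jaw, in m: 0 free, 0.012 at its stop. Its force is 2 N + 1.5 N per mm (11 N half in, 20 N at the stop); past the stop the whole squeeze goes into the block. Trigger force = this + 4 N bar friction + 2 to 4 N return spring: a squeeze of about 20 N presses it in by about 5 to 8 mm.
- block: Glued block, amber half at -x, dark walnut half at +x, 40 mm along x (across the glue joint), 30 mm along y, 40 mm tall, about 55 g, standing on the bench. Origin at the centre of its underside, z up. In the clamp its x axis lies along the clamp's x, either way round.
- jar: Bystander: amber glass jar with a white cap, 56 mm across, 75 mm tall. Origin at the centre of its underside.
- driver: Bystander: small screwdriver, 150 mm long, lying on the bench along its x.
- nugget: Bystander: raw amber nugget about 45 mm across and 25 mm high. Origin at the centre of its underside.
Mind the look-alikes: they are no part of the job. What is shaped like the block but white is not meant.

How it is judged:
By the outcome, as a careful person would: the job done as asked, in the order asked, and still so for the second after the job is handed in, while the arm keeps its last pose, push and grip.
It also fails if it takes over 51 s, if anything falls off the work surface, if the arm or the gripper's body presses on something with over 40 N, if the wrist force passes 120 N, or if a joint passes its speed limit or range.

## Working session

There is one attempt and no reset: what is moved stays moved. The work goes in short steps, Python scripts to look and compute and a tool call to move; the robot and the scene stay as the last step left them, time stands still between calls to the robot, and variables do not carry over. Pictures are saved under pics/ and viewed, at most 10 in all, crops included, and the job is handed in when it is done.

Besides the shell and the picture viewer there is one more tool, called after "Emit:" by a JSON object that holds its "op" and its "data", one argument or row to a line. servo_tool: Moves the arm, as the interface text tells. Its arguments: {"type":"object","properties":{"moves":{"type":"array","items":{"type":"object","properties":{"linear":{"type":"array","items":{"type":"number"}},"delta_rot":{"type":"array","items":{"type":"number"}},"fingers":{"type":"number"}}}},"newtons":{"type":"number"}},"required":["moves"]}

```bash
mkdir -p pics; cat > h.py <<'E'
import numpy as np, cv2
from workcell import arm
def snap(n,f):
    p=arm.camera_params(n); im,d=arm.snapshot(n)
    cv2.imwrite(f'pics/{f}.png',im[:,:,::-1]); np.savez(f'pics/{f}.npz',im=im,d=d,**{k:np.array(v) for k,v in p.items()})
def R(p):
    r=np.array(p['rotation'],float)
    if r.shape==(4,):
        from scipy.spatial.transform import Rotation as Ro
        return Ro.from_quat(r[[1,2,3,0]]).as_matrix()
    return r
def cloud(f):
    p=np.load(f'pics/{f}.npz'); d=p['d']; v,u=np.mgrid[:420,:560]
    c=np.stack([(u-p['cx'])/p['fx']*d,(v-p['cy'])/p['fy']*d,d],-1)
    return p['im'],c@R(p).T+p['xyz'],d>0
E
python3 - <<'E'
from h import *
print({k:v for k,v in arm.get_obs().items() if k in('t','tool_pos','tool_rot','width')},arm.tcp_to_grasp)
snap('top','t0');snap('side','s0')
a=cv2.imread('pics/t0.png');b=cv2.imread('pics/s0.png')
print(arm.camera_params('top'))
cv2.imwrite('pics/ts.png',cv2.resize(a,(784,588)))
E
```

```text
{'t': 0.0, 'tool_pos': array([251.38723912, 625.93581602, 204.7604434 ]), 'tool_rot': array([-7.42194004e-05,  1.89803241e-01,  9.81821920e-01, -6.65118642e-04]), 'width': 93.64986972629933} -18.8
{'fx': 417.20829127494915, 'fy': 417.20829127494915, 'cx': 274.35605509477693, 'cy': 207.74589485931673, 'xyz': array([534.88625663, -49.39146999, 955.4277347 ]), 'rotation': array([ 0.03369496, -0.69704569,  0.71579727, -0.02502449])}
```

View pics/ts.png

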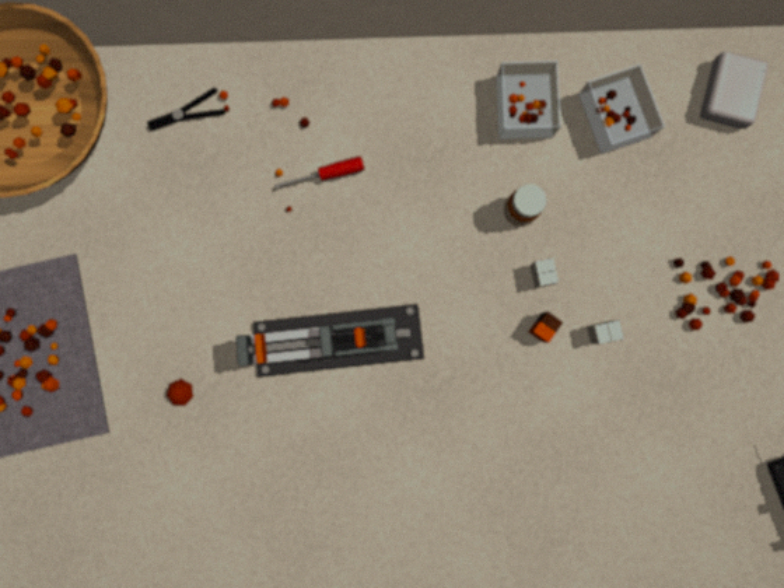

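View pics/s0.png

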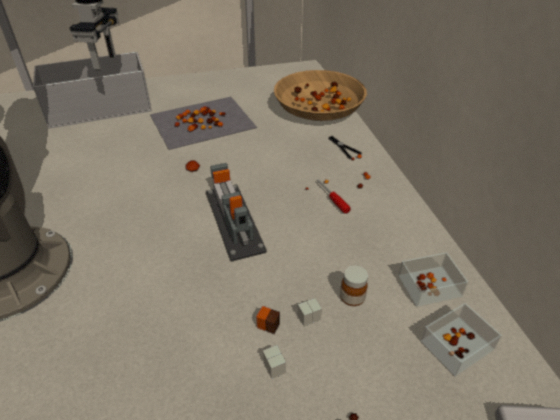

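The top view (scaled 1.4×) shows the clamp with its far jaw at (245,350), trigger at (360,338) and bar end at (403,333). The block is at (546,327), with white decoys at (545,272) and (607,332). The jar is at (526,205), the screwdriver at (320,173) and the nugget at (180,392).

```bash
python3 - <<'E'
from h import *
im,P,ok=cloud('t0')
def px(u,v): return P[int(v/1.4),int(u/1.4)].round(0)
for n,q in dict(bench=(480,450),block=(546,327),jaw=(245,350),trig=(360,338),barend=(403,333)).items(): print(n,px(*q))
z=P[...,2]; hsv=cv2.cvtColor(im,cv2.COLOR_RGB2HSV)
def box(u0,u1,v0,v1,zl,zh,col=None):
    m=np.zeros(z.shape,bool); m[int(v0/1.4):int(v1/1.4),int(u0/1.4):int(u1/1.4)]=1
    m&=(z>zl)&(z<zh)&ok
    if col is not None: m&=col
    return P[m]
orange=(hsv[...,1]>180)&(hsv[...,0]<18)&(hsv[...,2]>110)
sets=dict(block=box(520,575,305,350,34,48),blockamber=box(520,575,305,350,34,48,orange),jaw=box(225,252,325,375,76,92),pad=box(240,275,325,370,72,90,orange),trig=box(345,372,320,355,104,122),griptop=box(370,400,320,355,104,122),grip_all=box(340,410,310,365,100,125),fixed=box(310,335,310,365,70,86),bar=box(395,420,322,345,35,50),rails=box(255,320,320,370,38,52))
for n,a in sets.items():
    if len(a)<4: print(n,len(a)); continue
    r=cv2.minAreaRect(a[:,:2].astype(np.float32))
    print(n,len(a),a.mean(0).round(1),a.min(0).round(1),a.max(0).round(1),'rect',np.round(r[0],1),np.round(r[1],1),round(r[2],1))
v=slice(215,260);crop=im[200:280,150:450,::-1]
cr=np.concatenate([cv2.resize(im[210:275,165:305,::-1],(784,364),interpolation=3),cv2.resize(im[205:260,370:450,::-1],(320,220),interpolation=3).repeat(1,0) if 0 else np.zeros((0,784,3),np.uint8)])
b=cv2.resize(im[210:260,360:440,::-1],(352,220),interpolation=3)
cr=np.vstack([cr,np.hstack([b,np.zeros((220,432,3),np.uint8)])]);cv2.imwrite('pics/c.png',cr)
E
```

```text
bench [ 356. -184.   -1.]
block [ 549. -289.   43.]
jaw [525. 170.  84.]
trig [539.  -3. 109.]
barend [546. -65.  39.]
block 263 [ 549.3 -292.4   40.2] [ 525.1 -314.6   34.2] [ 573.3 -269.7   44.2] rect [ 549.4 -292.7] [30.  39.9] 51.9
blockamber 118 [ 541.5 -286.3   40.3] [ 527.3 -300.9   36.2] [ 555.9 -271.8   44.2] rect [ 541.5 -286.3] [28.2 19.6] 52.2
jaw 175 [525.9 174.6  82.6] [504.  166.4  76.2] [548.  184.9  86.9] rect [526.  175.5] [45. 16.] 4.9
pad 106 [527.7 150.   80.6] [507.4 144.3  73.6] [549.4 156.2  84.2] rect [528.2 150.7] [42.2 10.6] 4.4
trig 80 [540.5  -1.1 111.1] [526.8  -7.1 105.9] [555.2   5.2 115. ] rect [540.8  -0.8] [28.9 11.8] 7.7
griptop 124 [544.2 -45.7 111.2] [529.7 -54.  106.3] [558.2 -37.4 116.4] rect [543.9 -45.7] [16.2 28.3] 88.4
grip_all 205 [542.7 -28.1 111.1] [526.8 -54.  101.5] [558.2   5.2 116.4] rect [542.7 -24.7] [29.1 59.8] 3.7
fixed 173 [536.1  50.5  77.6] [513.2  41.1  70.3] [559.3  59.9  82. ] rect [536.1  50.9] [45.9 16.3] 5.0
bar 56 [546.  -66.1  40.3] [539.8 -76.3  36.2] [552.7 -56.2  43.7] rect [546.  -66.3] [11.6 21.3] 5.9
rails 686 [531.2 107.5  44. ] [504.3  65.3  38. ] [556.5 164.9  51.9] rect [530.8 115.2] [ 45.8 103.5] 4.7
```

View pics/c.png

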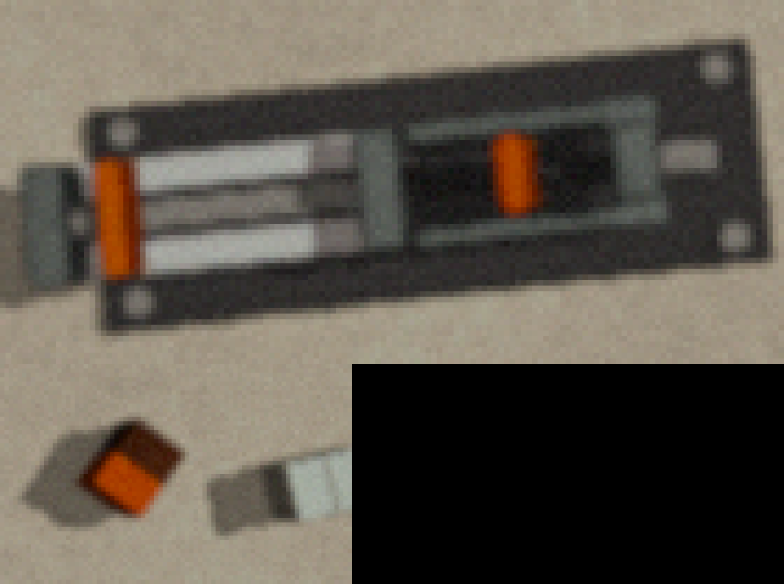

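The measurements match the given sizes:

| Quantity | Measured |
|---|---|
| Clamp x axis | 94.6° in world |
| Free gap between jaws | about 87 mm |
| Block centre | (549.4, −292.6) |
| Block x axis | −38° |

I'll start with the approach.

Emit:
{"op": "servo_tool", "data": {
  "moves": [
    {"linear": [30,-42,0],"fingers": -1},
    {"linear": [30,-42,0],"fingers": -1},
    {"linear": [30,-42,0],"fingers": -1},
    {"linear": [30,-42,0],"fingers": -1},
    {"linear": [30,-42,0],"fingers": -1},
    {"linear": [30,-42,0],"fingers": -1},
    {"linear": [30,-42,0],"fingers": -1},
    {"linear": [30,-42,0],"fingers": -1},
    {"linear": [30,-42,0],"fingers": -1},
    {"linear": [28,-42,0],"fingers": -1}
  ]
}}

```text
schema error: expected keys linear, delta_rot, fingers
```

Emit:
{"op": "servo_tool", "data": {
  "moves": [
    {"linear": [0,-50,0],"delta_rot": [0,0,-1.6],"fingers": -1},
    {"linear": [0,-50,0],"delta_rot": [0,0,-1.6],"fingers": -1},
    {"linear": [0,-50,0],"delta_rot": [0,0,-1.6],"fingers": -1},
    {"linear": [0,-50,0],"delta_rot": [0,0,-1.6],"fingers": -1},
    {"linear": [0,-50,0],"delta_rot": [0,0,-1.6],"fingers": -1},
    {"linear": [0,-50,0],"delta_rot": [0,0,-1.6],"fingers": -1},
    {"linear": [0,-50,0],"delta_rot": [0,0,-1.6],"fingers": -1},
    {"linear": [0,-50,0],"delta_rot": [0,0,-1.6],"fingers": -1},
    {"linear": [0,-50,0],"delta_rot": [0,0,-1.6],"fingers": -1},
    {"linear": [0,-48,0],"delta_rot": [0,0,-1.6],"fingers": -1}
  ]
}}

```text
t: 1.35
tool_pos: [251.2, 126.7, 205.3]
tool_rot: [-0.0, 0.325, 0.946, 0.0]
wrist_force: [1.3, -0.4, 0.9]
width: 94.1
grasp_force: 0.0
```

Emit:
{"op": "servo_tool", "data": {
  "moves": [
    {"linear": [40,-30,0],"delta_rot": [0,0,0],"fingers": -1},
    {"linear": [40,-38,0],"delta_rot": [0,0,0],"fingers": -1},
    {"linear": [35,-42,0],"delta_rot": [0,0,0],"fingers": -1},
    {"linear": [30,-45,0],"delta_rot": [0,0,0],"fingers": -1},
    {"linear": [30,-45,0],"delta_rot": [0,0,0],"fingers": -1},
    {"linear": [30,-45,0],"delta_rot": [0,0,0],"fingers": -1},
    {"linear": [30,-45,0],"delta_rot": [0,0,0],"fingers": -1},
    {"linear": [30,-45,-20],"delta_rot": [0,0,0],"fingers": -1},
    {"linear": [20,-45,-30],"delta_rot": [0,0,0],"fingers": -1},
    {"linear": [13,-39,-30],"delta_rot": [0,0,0],"fingers": -1}
  ]
}}

```text
t: 2.6
tool_pos: [547.0, -287.0, 126.2]
tool_rot: [-0.0, 0.325, 0.946, -0.0]
wrist_force: [0.1, -0.4, 0.9]
width: 94.1
grasp_force: 0.0
```

Emit:
{"op": "servo_tool", "data": {
  "moves": [
    {"linear": [0,0,0],"delta_rot": [0,0,0],"fingers": -1},
    {"linear": [0,0,0],"delta_rot": [0,0,0],"fingers": -1}
  ]
}}

```text
t: 2.85
tool_pos: [546.2, -285.3, 127.9]
tool_rot: [-0.0, 0.325, 0.946, -0.0]
wrist_force: [-0.1, 0.4, 1.1]
width: 94.2
grasp_force: 0.0
```

```bash
python3 - <<'E'
from h import *
print(arm.get_obs()['tool_pos'],arm.get_obs()['tool_rot']); snap('wrist','w1')
im,P,ok=cloud('w1'); z=P[...,2]
m=(z>34)&(z<48)&ok&(np.hypot(P[...,0]-549,P[...,1]+292)<32)
r=cv2.minAreaRect(P[m][:,:2].astype(np.float32)); print(m.sum(),P[m].mean(0),r)
E
```

```text
[ 546.16093665 -285.27919407  127.92439125] [-2.61879525e-04  3.24916939e-01  9.45742476e-01 -2.89033653e-04]
1484 [ 548.50229054 -292.34494869   40.09499969] ((548.9915771484375, -292.9076232910156), (29.933414459228516, 39.39348602294922), 52.38456726074219)
```

View pics/w1.png

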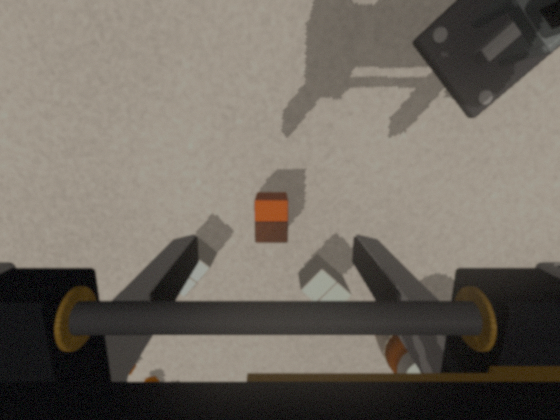

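The wrist view shows the block at (272,217), square to the fingers, and the decoys are clear of them. Depth from the wrist confirms the centre at (549.0, −292.8).

Emit:
{"op": "servo_tool", "data": {
  "newtons": 20,
  "moves": [
    {"linear": [2.8,-7.6,-20],"delta_rot": [0,0,0],"fingers": -0.3},
    {"linear": [0,0,-25],"delta_rot": [0,0,0],"fingers": -0.3},
    {"linear": [0,0,-25],"delta_rot": [0,0,0],"fingers": -0.3},
    {"linear": [0,0,-25],"delta_rot": [0,0,0],"fingers": -0.3},
    {"linear": [0,0,-15],"delta_rot": [0,0,0],"fingers": -0.3},
    {"linear": [0,0,-10],"delta_rot": [0,0,0],"fingers": -0.3},
    {"linear": [0,0,0],"delta_rot": [0,0,0],"fingers": 1},
    {"linear": [0,0,0],"delta_rot": [0,0,0],"fingers": 1},
    {"linear": [0,0,0],"delta_rot": [0,0,0],"fingers": 1},
    {"linear": [0,0,0],"delta_rot": [0,0,0],"fingers": 1}
  ]
}}

```text
t: 4.15
tool_pos: [549.6, -293.1, 8.5]
tool_rot: [0.0, 0.325, 0.946, -0.0]
wrist_force: [-1.2, 0.4, 5.0]
width: 29.7
grasp_force: 20.0
```

Emit:
{"op": "servo_tool", "data": {
  "moves": [
    {"linear": [0,0,30],"delta_rot": [0,0,0],"fingers": 1},
    {"linear": [0,0,50],"delta_rot": [0,0,0],"fingers": 1},
    {"linear": [0,20,50],"delta_rot": [0,0,-5],"fingers": 1},
    {"linear": [-2,40,20],"delta_rot": [0,0,-6],"fingers": 1},
    {"linear": [-2,50,0],"delta_rot": [0,0,-6],"fingers": 1},
    {"linear": [-2,50,0],"delta_rot": [0,0,-6],"fingers": 1},
    {"linear": [-2,50,0],"delta_rot": [0,0,-6],"fingers": 1},
    {"linear": [-2,50,0],"delta_rot": [0,0,-6],"fingers": 1},
    {"linear": [-2,50,0],"delta_rot": [0,0,-6],"fingers": 1},
    {"linear": [-2,50,0],"delta_rot": [0,0,-6.5],"fingers": 1}
  ]
}}

```text
t: 5.4
tool_pos: [535.0, 68.9, 158.2]
tool_rot: [-0.0, 0.679, 0.734, 0.0]
wrist_force: [1.0, 1.0, -0.6]
width: 29.8
grasp_force: 20.0
```

Emit:
{"op": "servo_tool", "data": {
  "moves": [
    {"linear": [-2,16,0],"delta_rot": [0,0,0],"fingers": 1},
    {"linear": [0,0,0],"delta_rot": [0,0,0],"fingers": 1},
    {"linear": [0,0,0],"delta_rot": [0,0,0],"fingers": 1}
  ]
}}

```text
t: 5.78
tool_pos: [533.3, 81.5, 158.3]
tool_rot: [0.0, 0.678, 0.735, -0.0]
wrist_force: [-0.2, -0.5, -1.3]
width: 29.6
grasp_force: 20.0
```

```bash
python3 - <<'E'
from h import *
o=arm.get_obs();print(o['tool_pos'],o['width'],o['qpos']); snap('wrist','w2');snap('top','t2')
w=cv2.imread('pics/w2.png');t=cv2.imread('pics/t2.png')[190:300,150:330]
cv2.imwrite('pics/c2.png',np.hstack([cv2.resize(w,(400,300)),cv2.resize(t,(400,300))]))
E
```

```text
[533.33184673  81.52778368 158.25476832] 29.559521707135865 [-1.19846619  0.57356252  1.27370231  2.0024955  -0.64017745  1.05214141
  0.45594058]
```

View pics/c2.png

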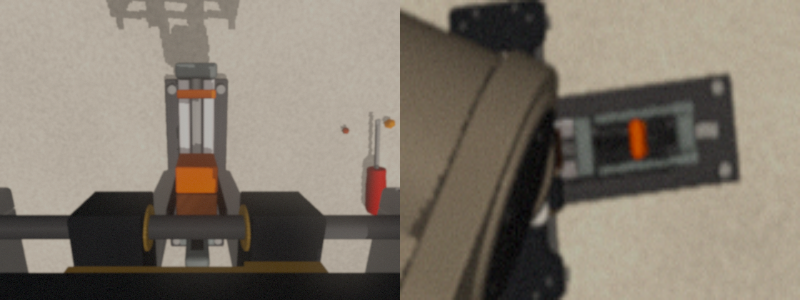

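The wrist view shows the block in the grip in line with the rails, amber towards the pad, and the bed is free. Next I lower it onto the bed.

Emit:
{"op": "servo_tool", "data": {
  "moves": [
    {"linear": [0,1.5,-30],"delta_rot": [0,0,0],"fingers": 1},
    {"linear": [0,0,-30],"delta_rot": [0,0,0],"fingers": 1},
    {"linear": [0,0,-20],"delta_rot": [0,0,0],"fingers": 1},
    {"linear": [0,0,-12],"delta_rot": [0,0,0],"fingers": 1},
    {"linear": [0,0,-6],"delta_rot": [0,0,0],"fingers": 1},
    {"linear": [0,0,-3],"delta_rot": [0,0,0],"fingers": 1},
    {"linear": [0,0,-2],"delta_rot": [0,0,0],"fingers": 1},
    {"linear": [0,0,0],"delta_rot": [0,0,0],"fingers": 1}
  ]
}}

```text
t: 6.88
tool_pos: [533.4, 84.6, 55.2]
tool_rot: [0.0, 0.678, 0.735, -0.0]
wrist_force: [0.4, -0.3, -1.2]
width: 30.2
grasp_force: 20.0
```

Emit:
{"op": "servo_tool", "data": {
  "moves": [
    {"linear": [0,-2,-0.8],"delta_rot": [0,0,0],"fingers": 1},
    {"linear": [0,0,-0.5],"delta_rot": [0,0,0],"fingers": 1},
    {"linear": [0,0,0],"delta_rot": [0,0,0],"fingers": 1}
  ]
}}

```text
t: 7.25
tool_pos: [533.3, 82.5, 53.7]
tool_rot: [-0.0, 0.678, 0.735, -0.0]
wrist_force: [-0.1, -0.2, 0.0]
width: 30.0
grasp_force: 20.0
```

Emit:
{"op": "servo_tool", "data": {
  "moves": [
    {"linear": [0,0,-0.6],"delta_rot": [0,0,0],"fingers": 1},
    {"linear": [0,0,-0.4],"delta_rot": [0,0,0],"fingers": 1},
    {"linear": [0,0,0],"delta_rot": [0,0,0],"fingers": 1}
  ]
}}

```text
t: 7.62
tool_pos: [533.3, 82.5, 53.4]
tool_rot: [-0.0, 0.678, 0.735, 0.0]
wrist_force: [-7.3, 1.3, 21.0]
width: 30.2
grasp_force: 20.0
```

Emit:
{"op": "servo_tool", "data": {
  "moves": [
    {"linear": [0,0,0.5],"delta_rot": [0,0,0],"fingers": 1},
    {"linear": [0,0,0],"delta_rot": [0,0,0],"fingers": 0.2},
    {"linear": [0,0,0],"delta_rot": [0,0,0],"fingers": 0.0},
    {"linear": [0,0,0],"delta_rot": [0,0,0],"fingers": -0.2},
    {"linear": [0,0,8],"delta_rot": [0,0,0],"fingers": -0.3},
    {"linear": [0,0,25],"delta_rot": [0,0,0],"fingers": -0.3},
    {"linear": [0,0,40],"delta_rot": [0,0,0],"fingers": -0.3},
    {"linear": [0,0,40],"delta_rot": [0,0,0],"fingers": -1},
    {"linear": [0,0,20],"delta_rot": [0,0,0],"fingers": -1}
  ]
}}

```text
t: 8.75
tool_pos: [533.8, 82.4, 188.1]
tool_rot: [0.0, 0.678, 0.735, 0.0]
wrist_force: [-0.4, 0.9, -0.6]
width: 77.8
grasp_force: 0.0
```

```bash
python3 - <<'E'
from h import *
o=arm.get_obs();print(o['t'],o['tool_pos'],o['width']); snap('wrist','w3');snap('side','s3')
im,P,ok=cloud('w3')
c=np.array([-.0806,.9967]);n=np.array([.9967,.0806])
d=P[...,:2]-np.array([543.9,-45.7]); X=d@c-9; Y=d@n; z=P[...,2]
hsv=cv2.cvtColor(im,cv2.COLOR_RGB2HSV); red=(hsv[...,1]>120)
for nm,m in dict(block=(z>81)&(z<90)&(X>98)&(X<160),jaw=(z>70)&(z<84)&(X>70)&(X<98),pad=(z>76)&(z<90)&(X>170)&(X<195)).items():
    m&=ok&(abs(Y)<40); print(nm,m.sum(),[np.percentile(a[m],[1,50,99]).round(1) for a in(X,Y,z)] if m.any() else '', cv2.minAreaRect(np.stack([X[m],Y[m]],1).astype(np.float32)) if m.sum()>5 else '')
w=cv2.imread('pics/w3.png');t=cv2.imread('pics/s3.png')[140:260,170:330]
cv2.imwrite('pics/c3.png',np.hstack([cv2.resize(w,(400,300)),cv2.resize(t,(400,300))]))
E
```

```text
8.75 [533.78928569  82.44779192 188.11746406] 77.84099205299964
block 1343 [array([101.1, 121.2, 139.8]), array([-15.3,  -0.3,  13.8]), array([82.7, 85.2, 86.9])] ((120.35472869873047, -0.41357994079589844), (39.577884674072266, 29.721132278442383), 0.8337563276290894)
jaw 788 [array([80.9, 89.9, 96.8]), array([-22.8,  -0.3,  22.2]), array([72.1, 77.9, 79.6])] ((88.76950073242188, -0.32052040100097656), (16.665273666381836, 45.53219985961914), 1.0358245372772217)
pad 572 [array([183.8, 189. , 193.4]), array([-22.6,  -1.1,  20.3]), array([78.7, 81. , 82.9])] ((188.5948944091797, -1.1633682250976562), (9.60268783569336, 43.12738800048828), 0.00041435350431129336)
```

View pics/c3.png

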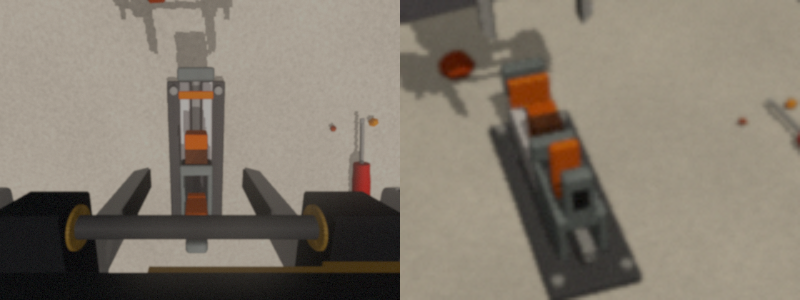

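The block stands upright on the bed, with a gap of about 4 mm to the fixed jaw. The pad is still at 87 mm. I'll move over the grip and trigger and turn 90°.

Emit:
{"op": "servo_tool", "data": {
  "moves": [
    {"linear": [1,-12,0],"delta_rot": [0,0,9],"fingers": -1},
    {"linear": [1,-12,0],"delta_rot": [0,0,9],"fingers": -1},
    {"linear": [1,-12,0],"delta_rot": [0,0,9],"fingers": -1},
    {"linear": [1,-12,0],"delta_rot": [0,0,9],"fingers": -1},
    {"linear": [1,-12,0],"delta_rot": [0,0,9],"fingers": -1},
    {"linear": [1,-12,0],"delta_rot": [0,0,9],"fingers": -1},
    {"linear": [1,-12,0],"delta_rot": [0,0,9],"fingers": -1},
    {"linear": [1,-12,0],"delta_rot": [0,0,9],"fingers": -1},
    {"linear": [1,-12,0],"delta_rot": [0,0,9],"fingers": -1},
    {"linear": [0,-5.5,0],"delta_rot": [0,0,9],"fingers": -1}
  ]
}}

```text
t: 10.1
tool_pos: [541.7, -31.4, 185.2]
tool_rot: [-0.0, -0.043, 0.999, -0.0]
wrist_force: [-0.7, 0.1, -0.4]
width: 93.9
grasp_force: 0.0
```

Emit:
{"op": "servo_tool", "data": {
  "moves": [
    {"linear": [0,0,0],"delta_rot": [0,0,0],"fingers": -1},
    {"linear": [0,0,0],"delta_rot": [0,0,0],"fingers": -1}
  ]
}}

```text
t: 10.35
tool_pos: [542.0, -30.7, 185.7]
tool_rot: [-0.0, -0.038, 0.999, -0.0]
wrist_force: [0.4, -0.2, 0.8]
width: 94.3
grasp_force: 0.0
```

```bash
python3 - <<'E'
from h import *
o=arm.get_obs();print(o['qpos'].round(2),o['tool_pos'],o['tool_rot'])
E
```

```text
[-0.77  0.31  0.87  1.96 -0.29  1.    1.88] [541.96645328 -30.67820546 185.6900806 ] [-2.32290958e-04 -3.84431206e-02  9.99260754e-01 -1.34609216e-04]
```

Emit:
{"op": "servo_tool", "data": {
  "newtons": 18,
  "moves": [
    {"linear": [0.8,-0.5,-30],"delta_rot": [0,0,0.2],"fingers": -1},
    {"linear": [0,0,-30],"delta_rot": [0,0,0],"fingers": -1},
    {"linear": [0,0,-25],"delta_rot": [0,0,0],"fingers": -1},
    {"linear": [0,0,-18],"delta_rot": [0,0,0],"fingers": -1},
    {"linear": [0,0,-10],"delta_rot": [0,0,0],"fingers": -1},
    {"linear": [0,0,0],"delta_rot": [0,0,0],"fingers": -1}
  ]
}}

```text
t: 11.1
tool_pos: [543.0, -31.5, 73.0]
tool_rot: [-0.0, -0.042, 0.999, -0.0]
wrist_force: [0.3, -0.3, -1.3]
width: 94.1
grasp_force: 0.0
```

Emit:
{"op": "servo_tool", "data": {
  "moves": [
    {"linear": [0,0,0],"delta_rot": [0,0,0],"fingers": -0.5},
    {"linear": [0,0,0],"delta_rot": [0,0,0],"fingers": -0.3},
    {"linear": [0,0,0],"delta_rot": [0,0,0],"fingers": 0.0},
    {"linear": [0,0,0],"delta_rot": [0,0,0],"fingers": 0.1},
    {"linear": [0,0,0],"delta_rot": [0,0,0],"fingers": 0.1},
    {"linear": [0,0,0],"delta_rot": [0,0,0],"fingers": 0.1}
  ]
}}

```text
t: 11.85
tool_pos: [543.6, -32.4, 73.6]
tool_rot: [0.001, -0.042, 0.999, -0.001]
wrist_force: [2.4, -6.8, -1.2]
width: 43.6
grasp_force: 18.0
```

The width of 44 mm means a full stroke. I'll check that the jaw advanced.

```bash
cat > meas.py <<'E'
import sys
from h import *
f=sys.argv[1]
c=np.array([-.0806,.9967]);n=np.array([.9967,.0806])
for cam in('side','top'):
    snap(cam,f+cam); im,P,ok=cloud(f+cam)
    d=P[...,:2]-np.array([543.9,-45.7]); X=d@c-9; Y=d@n; z=P[...,2]
    for nm,lo,hi,zl,zh in(('block',98,150,81.5,90),('jawtop',140,235,81,88),('padtop',125,200,76,90)):
        hsv=cv2.cvtColor(im,cv2.COLOR_RGB2HSV); org=(hsv[...,1]>150)
        m=ok&(X>lo)&(X<hi)&(z>zl)&(z<zh)&(abs(Y)<25)
        m&=(~org if nm=='jawtop' else org)
        if m.sum()>10: print(cam,nm,m.sum(),np.percentile(X[m],[1,5,50,95,99]).round(1),np.percentile(z[m],[5,95]).round(1))
E
python3 meas.py a1; ls pics | head -30
```

```text
side block 41 [100.2 100.3 123.3 137.7 140.1] [82.8 87.2]
side jawtop 17 [189.5 189.8 195.9 202.8 205.1] [81.2 84.8]
side padtop 35 [125.9 127.6 136.1 176.1 179.7] [76.8 86. ]
top jawtop 138 [178.6 192.1 198.5 206.2 206.9] [81.4 85.7]
top padtop 103 [169.5 169.6 174.  178.4 179.4] [77.3 83.4]
a1side.npz
a1side.png
a1top.npz
a1top.png
c.png
c2.png
c3.png
s0.npz
s0.png
s3.npz
s3.png
t0.npz
t0.png
t2.npz
t2.png
ts.png
w1.npz
w1.png
w2.npz
w2.png
w3.npz
w3.png
```

Pad face went from 183.7 to 169.5, so the ratchet works. Two more strokes.

Emit:
{"op": "servo_tool", "data": {
  "moves": [
    {"linear": [0,0,0],"delta_rot": [0,0,0],"fingers": -0.8},
    {"linear": [0,0,0],"delta_rot": [0,0,0],"fingers": -0.8},
    {"linear": [0,0,0],"delta_rot": [0,0,0],"fingers": -0.8},
    {"linear": [0,0,0],"delta_rot": [0,0,0],"fingers": -0.8},
    {"linear": [0,0,0],"delta_rot": [0,0,0],"fingers": -0.8},
    {"linear": [0,0,0],"delta_rot": [0,0,0],"fingers": -0.3},
    {"linear": [0,0,0],"delta_rot": [0,0,0],"fingers": 0.0},
    {"linear": [0,0,0],"delta_rot": [0,0,0],"fingers": 0.1},
    {"linear": [0,0,0],"delta_rot": [0,0,0],"fingers": 0.1},
    {"linear": [0,0,0],"delta_rot": [0,0,0],"fingers": 0.1}
  ]
}}

```text
t: 13.2
tool_pos: [543.1, -32.4, 73.1]
tool_rot: [0.0, -0.042, 0.999, -0.001]
wrist_force: [1.9, -5.1, -5.2]
width: 43.5
grasp_force: 18.0
```

```bash
python3 meas.py a2
```

```text
side block 37 [ 98.9 100.5 123.2 136.  139. ] [82.4 86.8]
side jawtop 18 [179.5 179.8 187.2 197.  197.6] [81.3 85.6]
side padtop 35 [126.  126.7 139.4 166.9 169.6] [77.3 85.7]
top jawtop 141 [181.6 183.2 189.5 196.1 197. ] [81.3 85.8]
top padtop 104 [159.6 159.7 164.1 169.  169.3] [77.8 83.5]
```

Emit:
{"op": "servo_tool", "data": {
  "moves": [
    {"linear": [0,0,0],"delta_rot": [0,0,0],"fingers": -0.9},
    {"linear": [0,0,0],"delta_rot": [0,0,0],"fingers": -0.9},
    {"linear": [0,0,0],"delta_rot": [0,0,0],"fingers": -0.9},
    {"linear": [0,0,0],"delta_rot": [0,0,0],"fingers": -0.9},
    {"linear": [0,0,0],"delta_rot": [0,0,0],"fingers": -0.9},
    {"linear": [0,0,0],"delta_rot": [0,0,0],"fingers": -0.3},
    {"linear": [0,0,0],"delta_rot": [0,0,0],"fingers": 0.0},
    {"linear": [0,0,0],"delta_rot": [0,0,0],"fingers": 0.1},
    {"linear": [0,0,0],"delta_rot": [0,0,0],"fingers": 0.1},
    {"linear": [0,0,0],"delta_rot": [0,0,0],"fingers": 0.1}
  ]
}}

```text
t: 14.55
tool_pos: [543.2, -32.1, 73.2]
tool_rot: [0.0, -0.042, 0.999, -0.001]
wrist_force: [2.6, -8.9, -5.4]
width: 44.7
grasp_force: 12.6
```

```bash
python3 meas.py a3
```

```text
side block 39 [ 98.8  99.9 123.  140.2 148.3] [82.5 86.8]
side jawtop 16 [173.3 173.8 180.1 187.4 188.7] [81.3 84.9]
side padtop 40 [126.1 128.1 148.5 157.  157.5] [77.4 86.3]
top jawtop 141 [171.6 172.6 179.  186.2 187.1] [81.8 86.1]
top padtop 79 [149.3 150.2 154.9 159.2 159.4] [78.6 83.7]
```

Emit:
{"op": "servo_tool", "data": {
  "moves": [
    {"linear": [0,0,0],"delta_rot": [0,0,0],"fingers": -0.9},
    {"linear": [0,0,0],"delta_rot": [0,0,0],"fingers": -0.9},
    {"linear": [0,0,0],"delta_rot": [0,0,0],"fingers": -0.9},
    {"linear": [0,0,0],"delta_rot": [0,0,0],"fingers": -0.9},
    {"linear": [0,0,0],"delta_rot": [0,0,0],"fingers": -0.9},
    {"linear": [0,0,0],"delta_rot": [0,0,0],"fingers": -0.3},
    {"linear": [0,0,0],"delta_rot": [0,0,0],"fingers": 0.0},
    {"linear": [0,0,0],"delta_rot": [0,0,0],"fingers": 0.1},
    {"linear": [0,0,0],"delta_rot": [0,0,0],"fingers": 0.1},
    {"linear": [0,0,0],"delta_rot": [0,0,0],"fingers": 0.1}
  ]
}}

```text
t: 15.9
tool_pos: [543.2, -32.1, 73.2]
tool_rot: [0.0, -0.042, 0.999, -0.001]
wrist_force: [2.3, -8.2, -5.5]
width: 44.4
grasp_force: 12.7
```

```bash
python3 meas.py a4
```

```text
side block 42 [101.8 104.2 127.3 146.6 148. ] [81.7 87.4]
side jawtop 14 [161.1 162.  167.6 176.4 177.2] [81.2 85.2]
side padtop 38 [126.1 126.7 140.1 148.5 149.7] [77.2 86.1]
top block 17 [141.  141.  145.  148.4 148.6] [81.7 83.2]
top jawtop 152 [161.4 162.3 169.1 176.5 177.2] [81.3 85.7]
top padtop 33 [140.8 140.9 145.7 148.6 148.7] [79.4 83.2]
```

The pad face is now about 139 and the seat is at 136. The last stroke goes gently, force-limited, with the tool shifted slightly back to balance the two fingers.

Emit:
{"op": "servo_tool", "data": {
  "newtons": 17,
  "moves": [
    {"linear": [0,0,0],"delta_rot": [0,0,0],"fingers": -0.9},
    {"linear": [0,0,0],"delta_rot": [0,0,0],"fingers": -0.9},
    {"linear": [0,0,0],"delta_rot": [0,0,0],"fingers": -0.9},
    {"linear": [0,-0.5,0],"delta_rot": [0,0,0],"fingers": -0.9},
    {"linear": [0,0,0],"delta_rot": [0,0,0],"fingers": -0.9},
    {"linear": [0,0,0],"delta_rot": [0,0,0],"fingers": -0.5},
    {"linear": [0,0,0],"delta_rot": [0,0,0],"fingers": -0.3},
    {"linear": [0,0,0],"delta_rot": [0,0,0],"fingers": -0.15},
    {"linear": [0,0,0],"delta_rot": [0,0,0],"fingers": -0.08},
    {"linear": [0,0,0],"delta_rot": [0,0,0],"fingers": -0.03}
  ]
}}

```text
t: 17.25
tool_pos: [543.0, -30.3, 73.2]
tool_rot: [-0.0, -0.043, 0.999, 0.001]
wrist_force: [-2.2, 11.3, 3.2]
width: 48.9
grasp_force: 5.3
```

Emit:
{"op": "servo_tool", "data": {
  "moves": [
    {"linear": [0,0,0],"delta_rot": [0,0,0],"fingers": 0.01},
    {"linear": [0,0,0],"delta_rot": [0,0,0],"fingers": 0.03},
    {"linear": [0,0,0],"delta_rot": [0,0,0],"fingers": 0.03}
  ]
}}

```text
t: 17.62
tool_pos: [543.1, -31.4, 73.3]
tool_rot: [0.0, -0.042, 0.999, 0.0]
wrist_force: [-0.3, 5.6, 2.0]
width: 45.6
grasp_force: 10.9
```

```bash
python3 meas.py a5
```

```text
side block 39 [101.  103.1 123.2 141.1 142.7] [81.8 87.5]
side jawtop 16 [152.9 155.  160.6 167.9 167.9] [81.5 85.1]
side padtop 31 [126.1 126.8 135.5 143.3 145.9] [77. 87.]
top jawtop 149 [154.8 155.6 162.  169.1 169.9] [81.3 85.5]
top padtop 16 [138.1 138.3 143.2 145.3 145.5] [78.4 83.6]
```

Emit:
{"op": "servo_tool", "data": {
  "newtons": 19,
  "moves": [
    {"linear": [0,-0.4,0],"delta_rot": [0,0,0],"fingers": 0.06},
    {"linear": [0,0,0],"delta_rot": [0,0,0],"fingers": 0.1},
    {"linear": [0,0,0],"delta_rot": [0,0,0],"fingers": 0.2},
    {"linear": [0,0,0],"delta_rot": [0,0,0],"fingers": 0.3},
    {"linear": [0,0,0],"delta_rot": [0,0,0],"fingers": 0.3},
    {"linear": [0,0,0],"delta_rot": [0,0,0],"fingers": 0.3}
  ]
}}

```text
t: 18.48
tool_pos: [543.2, -32.4, 73.2]
tool_rot: [0.0, -0.042, 0.999, -0.0]
wrist_force: [0.9, 1.9, 1.9]
width: 44.0
grasp_force: 19.0
```

```bash
python3 meas.py a6; python3 - <<'E'
from h import *
s=cv2.imread('pics/a6side.png')[140:260,170:330];t=cv2.imread('pics/a6top.png')[190:310,150:310]
cv2.imwrite('pics/c6.png',np.hstack([cv2.resize(s,(400,300),interpolation=2),cv2.resize(t,(400,300),interpolation=2)]))
E
```

```text
side block 33 [ 98.8 102.3 123.8 138.7 141.7] [83.4 87.2]
side jawtop 19 [151.5 151.9 157.6 166.4 166.9] [81.3 84.9]
side padtop 32 [125.1 125.3 135.9 145.3 146.1] [76.2 86.2]
top block 12 [138.4 138.6 141.9 145.  145. ] [81.5 84.1]
top jawtop 148 [152.9 153.5 160.4 167.2 168.2] [81.4 85.8]
top padtop 21 [138.4 138.5 142.8 145.  145.7] [79.8 83.6]
```

View pics/c6.png

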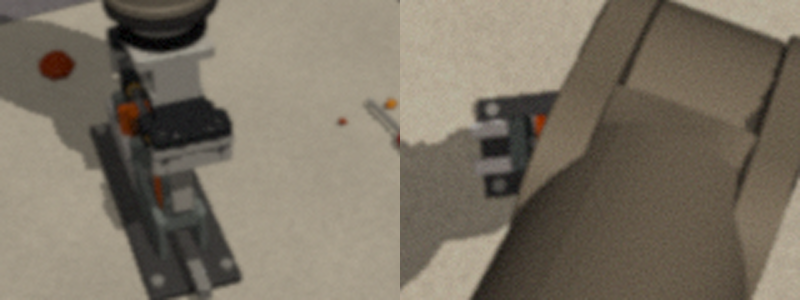

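The far jaw advanced about 9 mm on the last stroke and the pad only about 3.3 mm. The spring is therefore pushed in by about 5.5 of its 12 mm, the trigger is at its own stop, and the squeeze is still held. I'm handing it in.

```bash
python3 -c "
from workcell import arm
print(arm.sign_off())"
```

```text
the job is handed in; nothing more can be done
None
```

The job is handed in: the block stands on the bed pressed against the fixed jaw after five trigger strokes, with the pad's spring pushed in about 5.5 of 12 mm by my depth measurements, and the gripper is still squeezing the trigger at 19 N.

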